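# Put the block plane back in its sloping rack

## Robot

A 6-joint arm with a two-finger parallel gripper is mounted at the origin on the work surface. World frame = base frame: x ahead of the robot, y to its left, z up, the work surface at z = 0. Lengths are in mm, angles in degrees, forces in N, time in s.
With the tool pointing down it reaches from about 300 to 850 mm from the base axis. Payload 4.2 kg.
Tool frame: the origin (TCP) lies midway between the tips of the shut fingers; the grasp point (between the pads) lies 19 mm behind it (env.hold_point_z is the z of the grasp point in the tool frame, in mm); z points along the fingers, y is the direction in which the jaws open and shut (so a half turn about z gives the same grasp; the last joint's range is limited). The gripper opens to 91 mm and grips with 3 to 60 N. Pads are 32 mm wide; open, the fingers measure 118 mm over their backs; the gripper's body (76 mm by 178 mm) begins 60 mm behind the grasp point.
Start: joints at [65.661, 18.312, 89.639, -0, 72.044, -1.146], TCP at [226.459, 528.545, 213.976] pointing down, gripper open.
Joint ranges: [-177.97, 177.97], [-48.28, 115.42], [12.27, 149.76], [-77.06, 257.06], [2.81, 150.46], [-146.56, 146.56]. Speed limits (degrees/s): [147.25, 147.25, 180, 180, 180, 180].

## Interface

Orientations are given as [roll, pitch, yaw] about the fixed x, y, z axes, in that order (R = Rz(yaw) Ry(pitch) Rx(roll)).
In Python, from workcell import env, grab_frame, camera_params, spotter gives the robot as it stands. The module is installed in compiled form; this text tells all that it offers.
- The arm moves only by the shell command python3 -m jog 'ROWS' [FORCE]. ROWS is text: rows parted by semicolons, each of 7 numbers parted by spaces: the turn, a rotation vector about the world's x, y, z in units of 5 degrees (1.0 is 5 degrees), then the shift along the world's x, y, z in units of 25 mm (1.0 is 25 mm), then the opening, from 0 (shut) to 1 (fully open). A call has 1 to 5 rows; each row is the pose to reach, as a shift and turn from the pose commanded when the call began; what a row does not reach only later rows make up. A row lasts 1/8 s, in which the tool goes at most 62.5 mm and 10.7 degrees, less where a joint would pass 70% of its speed; a pose out of reach is approached as far as the arm can. A call with a gripper value outside its range is refused whole. The fingers move at their own pace and stop on an object; FORCE is the grip in N (left out, the last holds). Time passes only in rows, so rows that repeat a pose let the fingers close. It gives the time, the measured TCP pose, the force and the opening at its end, in the units of the state.
- env.state(): the state, without advancing time (a new reading comes with each control period).
- grab_frame(name): name is "scene" or "side" or "wrist"; returns the picture (400x640x3 uint8, red, green, blue); there is no depth.
- camera_params(name): a dict with "K" (3x3 intrinsics, pixels), "rvec" (rotation vector, rad) and "tvec" (3), from world to camera coordinates, as OpenCV has them. Camera axes: x right, y down, z forward; pixel columns grow to the right and rows downward; lengths in mm; the calibration is good to about 2 mm. A picture is of the moment at which its call begins: read the wrist's pose just before it. camera_params takes no time and is no camera call; for the wrist camera it gives the pose at the moment of the call.
- env.job_done(): hands the job in, once; it reports no verdict.
Trained networks look in the newest picture that a camera, given by its name, has taken for a name from the list of things; names that differ only in an ending like _2 or _b are one class to them, and where a whole thing is asked for, a point or a joint stands for the part that bears it (a point fixed in the world has none). Each returns a list of dicts, best first, with "conf" (0 to 1); they miss things now and then, are a little off and sometimes report something else, mostly with a low value. They report only what shows in the picture. A call takes as long as a camera call. They do not tell look-alikes from the thing itself.
- spotter.look_for(query, camera): "box" ([left, top, width, height] in pixels, round what is visible of it).
- spotter.trace(query, camera): "region" (400x640 bool, what is visible of it) and "box" ([left, top, width, height] in pixels, round what is visible of it).
The state is a dict: "time_s": time; "qpos": joint angles; "qvel": joint speeds; "effort": joint torques, N m; "ee_pos": TCP position; "ee_rot": TCP orientation; "force": force on the tool from outside, world axes, zero at the start; "torque": the same for the moment, N m; "gripper_width": finger opening in mm.
Only numpy, scipy, OpenCV 4.12 (cv2) and the standard library are available. Lean on these libraries where they do the work, as an engineer would, in place of code of your own. Each camera call takes 0.05 s, during which the arm holds its last target. There are 200 camera calls.

## Task

Put the block plane that lies on the bench back into the empty bay of the sloping wooden rack: sole flat on the sloping board, knob end up the slope, straight in its bay between the low divider strips, and its heel down against the ledge. Set it down rather than letting it drop, and leave the two planes already in the rack and all the other things where they are.

Things in the scene. Friction and masses are not known exactly. Their poses are not given: they have to be found in the camera images.
- plane: block plane lying on its sole on the bench: dark metal, 160 mm long, 48 wide, 0.4 to 0.85 kg. Origin: centre of the sole's underside; x to the toe (end with a round wooden knob), z up. Sole 10 mm thick. Knob 30 mm across at x = +56 mm, 44 mm high. Sloping lever cap 58 mm high at x = -55 mm, falling to 35 mm at x = +15 mm
- plane_toe (a point): middle of the lower edge of the plane's toe: x = +80 mm on the plane
- rack: fixed wooden rack, 190 mm deep, 312 wide. Origin: on the bench under its middle; x (horizontal) points to its high side, y along its width. The board rises to +x at 15 degrees (0.262 rad). Strips 8 mm wide and 8 mm high run up the slope at y = -150, -50, +50, +150 mm, making three bays 92 mm wide, centred at y = -100, 0, +100 mm
- plane_grip (a point): on the plane, in the middle between its side cheeks, 30 mm above the sole's underside, over its origin. The cheeks are flat and parallel, 48 mm over their outsides, run from x = -55 to +55 mm and up to 34 mm above the underside: grip across them
- rack_ledge (a point): foot of the ledge at its middle, on the board's surface: at x = -90 mm, z = 50 mm on the rack. The board runs 190 mm up the slope from here; the ledge along its low edge is 12 mm thick and stands 18 mm proud of the board. Axes: x up the slope, y along the ledge, z square to the board
- tag: flat brass tally, 45 x 26 mm, 1.4 mm thick, fixed in the empty bay (seen only: nothing catches on it). Its frame is that of a plane put away in the bay: origin on the board's surface, in the middle of the bay, 80 mm up the slope from the ledge; x up the slope, y across the bay, z square to the board
- plane_a: block plane with a wooden knob, same size and frame as the one on the bench, already put away in a bay of the rack
- plane_b: block plane with a low metal toe block (26 mm high) in place of the knob, otherwise the same size and frame, already put away in a bay of the rack
- sanding_block: cork and wood sanding block, 110 x 55 x 35 mm, on the bench near the plane; origin: centre of its underside, x along it
- screwdriver: screwdriver lying on the bench before the rack, x along it; origin: on its underside
- jar: glass jar with a steel lid, 66 mm across, 85 mm high, beside the rack at its +y end; origin: centre of its underside
There are look-alikes about, which are no part of the job. What is shaped like the plane but green or yellow is not meant.

How it is judged (in metres and radians):
At the end, for the whole second after the job is handed in: The plane rests released and still in the bay with the tally: sole flat on the board (within 4 degrees and 5 mm), toe up the slope, straight within about 10 degrees, within 20 mm of the middle of the bay, heel within 10 mm of the ledge (x of plane in the frame of tag between -0.006 and 0.01 m and y of plane in the frame of tag between -0.02 and 0.02 m and z of plane in the frame of tag between -0.005 and 0.005 m and x of plane_toe in the frame of tag above 0.05 m and angle between the x axis of plane and the x axis of tag, either way round below 0.17 rad and angle between the z axis of plane and the z axis of tag, either way round below 0.07 rad and linear speed of plane below 0.02 m/s and angular speed of plane below 0.2 rad/s); the robot touches nothing.
It fails at once if the plane was dropped (fell free of the fingers at more than 0.5 m/s) (linear speed of plane above 0.5 m/s and contact force between the fingers and plane below 0.1 N).
It fails at once if a plane already in the rack was shifted by more than 20 mm (distance of any of plane_a, plane_b from where it was at the start of the episode above 0.02 m).
It fails at once if another thing on the bench was shifted by more than 40 mm (distance of any of sanding_block, screwdriver, jar from where it was at the start of the episode above 0.04 m).
It also fails if it takes over 42 s, if anything falls off the work surface, if the arm or the gripper's body presses on something with over 40 N, if the wrist force passes 120 N, or if a joint passes its speed limit or range.

## Working session

There is one attempt and no reset: what is moved stays moved. The work goes in short steps, Python scripts to look and compute and a shell command to move; the robot and the scene stay as the last step left them, time stands still between calls to the robot, and variables do not carry over. Pictures are saved under pics/ and viewed, about 8 in all and at most 12, crops included, and the job is handed in when it is done.

```bash
mkdir -p pics; ls; python3 - <<'E'
from workcell import env,grab_frame,camera_params,spotter
import cv2,numpy as np
s=env.state();print(s['time_s'],s['ee_pos'],s['ee_rot'],s['gripper_width'],env.hold_point_z)
for c in ['scene','side']:
    im=grab_frame(c);cv2.imwrite(f'pics/{c}0.png',im[:,:,::-1])
    p=camera_params(c);R=cv2.Rodrigues(np.array(p['rvec'],float))[0];print(c,-R.T@np.array(p['tvec']).ravel(),R[2])
    for q in ['plane','tag','rack','sanding_block','screwdriver','jar']:
        print(q,[(d['box'],round(d['conf'],2)) for d in spotter.look_for(q,c)])
E
```

```text
pics
0.0 [226.25757263 528.05289683 213.12695296] [-1.79898982e+02 -1.88863147e-03  1.56803329e+02] 91.04268022413298 -18.8
scene [ 974.92186242 -382.26257059 1028.54187207] [-0.432311    0.31154875 -0.84619417]
plane [([360.0, 165.3, 46.7, 37.3], 0.9), ([268.5, 217.1, 20.6, 53.9], 0.8), ([234.8, 280.4, 37.6, 56.4], 0.79), ([181.3, 180.7, 52.2, 44.0], 0.74), ([335.7, 180.1, 51.6, 40.4], 0.63), ([255.2, 161.2, 30.6, 43.8], 0.56)]
tag [([269.3, 214.2, 20.1, 59.2], 0.72)]
rack [([327.0, 148.0, 116.0, 102.2], 0.63)]
sanding_block [([224.1, 225.2, 23.8, 36.8], 0.9), ([271.3, 215.5, 16.3, 51.5], 0.37)]
screwdriver [([328.5, 148.8, 39.7, 33.6], 0.8)]
jar [([414.6, 141.9, 21.1, 25.2], 0.55)]
side [  37.09915608 -652.01159098  929.98501488] [ 0.39532681  0.56598686 -0.72344702]
plane [([353.5, 247.1, 68.0, 30.7], 0.83), ([319.4, 153.5, 47.2, 48.8], 0.81), ([260.2, 260.9, 71.3, 47.7], 0.67), ([436.7, 263.0, 73.8, 46.0], 0.66), ([294.0, 329.1, 74.5, 68.8], 0.6), ([293.6, 133.0, 50.7, 46.5], 0.56)]
tag [([287.1, 140.4, 16.9, 8.1], 0.55)]
rack [([257.2, 113.5, 128.3, 105.5], 0.64)]
sanding_block [([371.6, 296.0, 56.3, 30.5], 0.96), ([260.3, 110.2, 22.2, 35.8], 0.65), ([258.6, 111.3, 128.5, 103.4], 0.49)]
screwdriver [([263.8, 189.2, 32.1, 33.4], 0.61)]
jar [([259.9, 111.6, 23.5, 31.4], 0.91), ([258.0, 110.4, 127.6, 102.5], 0.58)]
```

View pics/scene0.png

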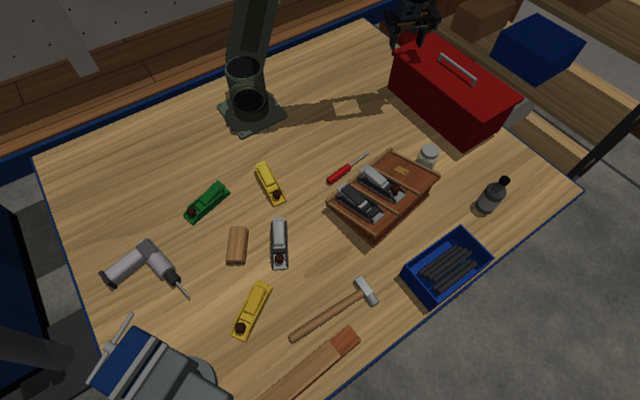

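View pics/side0.png

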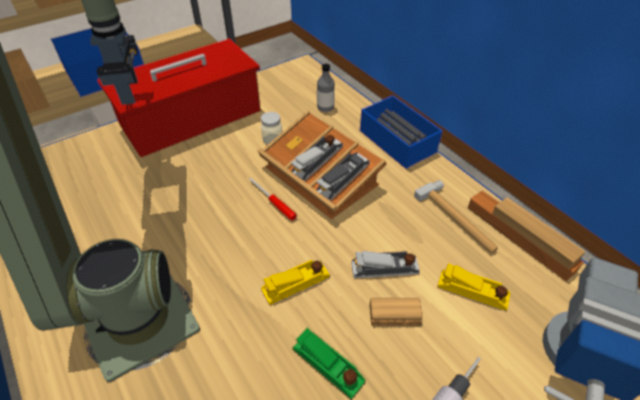

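The target is the grey plane at scene (279,243), side (386,264). The empty bay with the tally is the one next to the jar, at scene (403,169), side (294,143). Next I'll enlarge both areas to measure them.

```bash
python3 - <<'E'
import cv2,numpy as np
a=cv2.imread('pics/scene0.png');b=cv2.imread('pics/side0.png')
def c(im,x,y,w,h): return cv2.resize(im[y:y+h,x:x+w],(400,300),interpolation=cv2.INTER_CUBIC)
cv2.imwrite('pics/crop.png',np.vstack([np.hstack([c(a,240,208,80,60),c(b,340,228,100,75)]),np.hstack([c(a,320,140,133,100),c(b,250,105,146,110)])]))
E
```

```text
(no output)
```

View pics/crop.png

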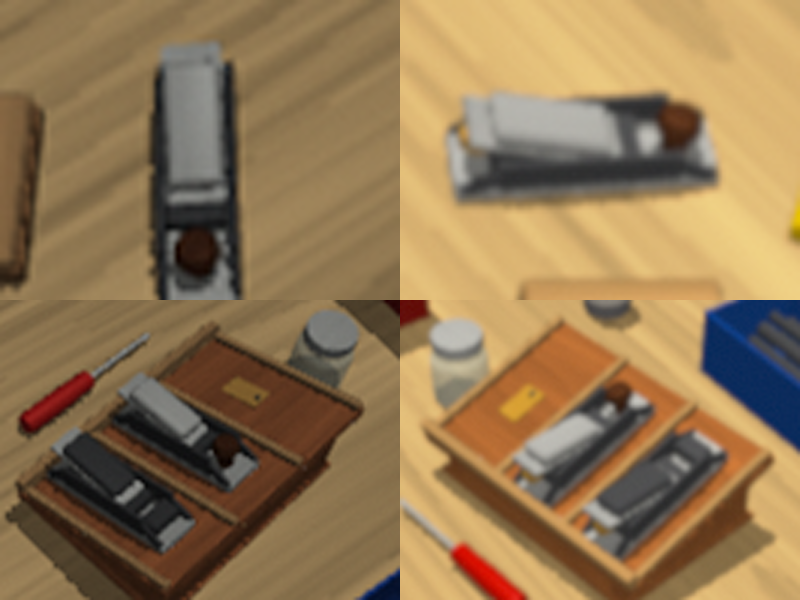

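```bash
cat > h.py <<'E'
import numpy as np,cv2
from scipy.optimize import least_squares
from scipy.spatial.transform import Rotation as Rn
def proj(P,p): return cv2.projectPoints(np.asarray(P,float).reshape(-1,3),np.array(p['rvec'],float),np.array(p['tvec'],float),np.array(p['K'],float),None)[0][:,0]
def rz(a): return Rn.from_euler('z',a).as_matrix()
S=Rn.from_euler('y',-15,degrees=True).as_matrix()
def ledge(P): return np.atleast_2d(P)@S.T+[-90,0,50]   # ledge frame -> rack frame
def fit(obs,x0):  # obs: (params, local pt, pixel)
    def f(v): return np.concatenate([proj(rz(v[2])@np.array(l,float)+[v[0],v[1],0],p)[0]-u for p,l,u in obs])
    r=least_squares(f,x0,loss='soft_l1'); return r.x,f(r.x).reshape(-1,2)
E
python3 - <<'E'
from h import *
from workcell import camera_params
C=camera_params('scene');D=camera_params('side')
a=lambda x,y:(240+x/5,208+y/5); b=lambda x,y:(340+(x-400)/4,228+y/4)
o=[(C,(56,0,38),a(197,250)),(D,(56,0,38),b(679,124)),(C,(-60,0,57),a(190,50)),(D,(80,-24,0),b(718,184)),(D,(-80,-24,0),b(455,199)),(D,(-62,0,57),b(468,122))]
for y0 in (-0.6,2):
  x,r=fit(o,[500,0,y0]);print(x,np.degrees(x[2]),r.round(1).tolist())
a=lambda x,y:(320+x*.3325,140+(y-300)/3); b=lambda x,y:(250+(x-400)*.365,105+(y-300)*.3667)
L=lambda *q:ledge(q)[0]
o=[(C,L(80,100,1),a(245,391)),(D,L(80,100,1),b(521,403)),
(C,L(-10,156,18),a(213,328)),(C,L(-12,-156,18),a(22,487)),(C,L(190,153,8),a(362,406)),
(D,L(-12,156,18),b(428,428)),(D,L(-12,-156,18),b(632,582)),(D,L(190,-154,8),b(771,455)),(D,L(190,154,8),b(562,322))]
for y0 in (0,-0.6):
  x,r=fit(o,[500,300,y0]);print(x,np.degrees(x[2]),r.round(1).tolist())
print('tag',rz(x[2])@L(80,100,0)+[x[0],x[1],0])
E
```

```text
[ 537.19642451 -205.24874119  483.27279295] 27689.491389649887 [[-0.5, -1.2], [-0.1, -1.6], [-0.4, 0.4], [-0.1, 0.4], [-0.6, 0.8], [3.8, -2.9]]
[ 537.19642381 -205.2487415    30.88345089] 1769.4913928939193 [[-0.5, -1.2], [-0.1, -1.6], [-0.4, 0.4], [-0.1, 0.4], [-0.6, 0.8], [3.8, -2.9]]
[598.93713686 145.88408276  37.85045572] 2168.6713653860124 [[-0.4, 0.6], [1.4, 0.1], [-0.4, -2.3], [-2.9, -1.9], [0.1, -0.5], [-1.9, -1.8], [0.2, 0.1], [2.0, -2.1], [0.3, -3.0]]
[598.93713436 145.8840803    6.43452914] 368.6713628862538 [[-0.4, 0.6], [1.4, 0.1], [-0.4, -2.3], [-2.9, -1.9], [0.1, -0.5], [-1.9, -1.8], [0.2, 0.1], [2.0, -2.1], [0.3, -3.0]]
tag [571.27999193 242.82236926  70.70552361]
```

```bash
R='4.14 -9.77 0 1'; python3 -m jog '0 0 -0.7 4.1 -9.8 0 1;0 0 -0.7 4.1 -9.8 0 1;0 0 -0.7 4.1 -9.8 0 1;0 0 -0.7 4.1 -9.8 0 1;0 0 -0.7 4.1 -9.8 0 1'; python3 -m jog '0 0 -0.7 4.1 -9.8 0 1;0 0 -0.7 4.1 -9.8 0 1;0 0 -0.7 4.1 -9.8 0 1;0 0 -0.7 4.1 -9.8 0 1;0 0 -0.7 4.1 -9.8 0 1'
python3 -m jog '0 0 0 4.2 -9.7 0 1;0 0 0 4.2 -9.7 0 1;0 0 0 4.2 -9.7 0 1;0 0 0 4.2 -9.7 0 1;0 0 0 4.2 -9.7 0 1'
```

```text
time_s: 1.32
ee_pos: [329.5, 280.9, 214.2]
ee_rot: [180.0, 0.0, 153.1]
force: [0.2, 0.3, 0.8]
gripper_width: 91.3
time_s: 1.95
ee_pos: [432.9, 36.5, 214.1]
ee_rot: [180.0, 0.0, 149.6]
force: [-0.7, 0.5, -0.0]
gripper_width: 91.3
time_s: 2.58
ee_pos: [538.2, -205.6, 213.2]
ee_rot: [180.0, -0.0, 149.7]
force: [-0.3, 1.6, -0.4]
gripper_width: 91.3
```

```bash
python3 - <<'E'
from h import *
from workcell import env,grab_frame,camera_params,spotter
p=camera_params('wrist');im=grab_frame('wrist')
im=im[:,:,::-1].copy()
def pl(x,y,yaw):
  R=rz(np.radians(yaw));return lambda q:np.array(q)@R.T+[x,y,0]
T=pl(537.2,-205.2,-30.5)
for q in [(-80,-24,0),(-80,24,0),(80,24,0),(80,-24,0),(56,0,44),(-55,0,58)]:
  u=proj(T(q),p)[0];print(q,u.round());cv2.circle(im,tuple(int(t) for t in u),3,(255,0,255),1)
cv2.imwrite('pics/w1.png',cv2.resize(im,(800,500)))
R=cv2.Rodrigues(np.array(p['rvec'],float))[0];print(-R.T@np.array(p['tvec']).ravel(),R[2])
E
```

```text
(-80, -24, 0) [295. 112.]
(-80, 24, 0) [334. 112.]
(80, 24, 0) [331. 232.]
(80, -24, 0) [297. 232.]
(56, 0, 44) [314. 227.]
(-55, 0, 58) [315. 135.]
[ 475.1265355  -169.72982673  383.55232374] [ 0.22193697 -0.12812421 -0.96660652]
```

View pics/w1.png

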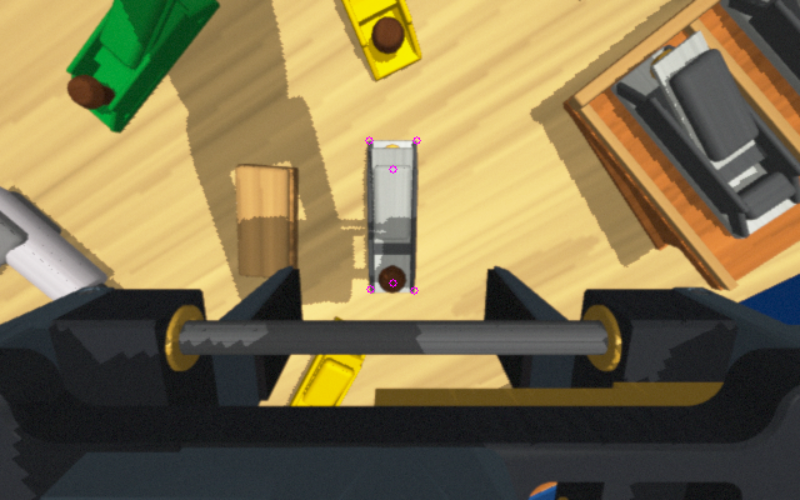

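The wrist view confirms the pose: the projected sole corners lie on the grey plane at (370–417, 140–290), and the sanding block is about 70 mm clear of it. Now I'll go down.

```bash
python3 -m jog '0 0 0 0 0 -2 1;0 0 0 0 0 -4 1;0 0 0 0 0 -6 1;0 0 0 0 0 -7 1;0 0 0 0 0 -7 1'; python3 -m jog '0 0 0 0 0 -0.6 1;0 0 0 0 0 -1.1 1;0 0 0 0 0 -1.1 1;0 0 0 0 0 -1.1 0.4;0 0 0 0 0 -1.1 0.4' 45
python3 -m jog '0 0 0 0 0 0 0.4;0 0 0 0 0 0 0.3;0 0 0 0 0 0 0.3;0 0 0 0 0 0 0.3;0 0 0 0 0 0 0.3' 45
```

```text
time_s: 3.25
ee_pos: [535.0, -201.1, 37.4]
ee_rot: [180.0, -0.3, 149.9]
force: [0.2, 0.6, 0.4]
gripper_width: 91.5
time_s: 3.88
ee_pos: [536.8, -204.2, 12.0]
ee_rot: [180.0, 0.1, 149.8]
force: [-0.0, -0.4, -0.3]
gripper_width: 74.2
time_s: 4.5
ee_pos: [536.3, -204.4, 11.6]
ee_rot: [-180.0, 0.0, 149.8]
force: [-2.1, -3.8, 1.6]
gripper_width: 47.5
```

```bash
python3 -m jog '0 0 0 0 0 0.6 0.3;0 0 0 0 0 2 0.3;0 0 0 0 0 4 0.3;0 0 0 0 0 6 0.3;0 0 0 0 0 8 0.3' 
python3 -m jog '0 0 1.5 0 1 0.4 0.3;0 0 3 0 3 0.4 0.3;0 0 4.5 0 5 0.4 0.3;0 0 6 0 7 0.4 0.3;0 0 7.8 0 9 0.4 0.3' 
python3 -m jog '0 0 0 0.4 2 0.4 0.3;0 0 0 0.4 4 0.4 0.3;0 0 0 0.4 6 0.4 0.3;0 0 0 0.4 8 0.4 0.3;0 0 0 0.4 8.5 0.4 0.3'
python3 -m jog '0 0 0 0 0 0 0.3;0 0 0 0 0 0 0.3'
python3 - <<'E'
from h import *
from workcell import env,grab_frame,camera_params
p=camera_params('wrist');im=grab_frame('wrist')[:,:,::-1].copy()
cv2.imwrite('pics/w2raw.png',im)
R=rz(np.radians(8.67));o=np.array([598.9,145.9,0])
for q in [(67,100-13*0-22.5*0,1.4),(80,100,1.4),(0,54,8),(0,146,8),(190,54,8),(190,146,8),(-12,156,18),(190,156,8)]:
  u=proj(R@ledge(q)[0]+o,p)[0];print(q,u.round());cv2.circle(im,tuple(int(t) for t in u),3,(255,0,255),1)
cv2.imwrite('pics/w2.png',cv2.resize(im,(800,500)))
E
```

```text
time_s: 5.12
ee_pos: [535.7, -202.9, 212.7]
ee_rot: [179.9, -0.1, 149.8]
force: [1.8, -0.6, -6.3]
gripper_width: 48.1
time_s: 5.75
ee_pos: [535.3, 23.2, 221.1]
ee_rot: [179.9, -0.1, -170.9]
force: [0.7, -0.2, -7.1]
gripper_width: 47.8
time_s: 6.38
ee_pos: [545.0, 236.8, 230.7]
ee_rot: [179.9, -0.1, -171.0]
force: [0.7, -0.6, -7.2]
gripper_width: 47.7
time_s: 6.62
ee_pos: [546.1, 232.2, 231.2]
ee_rot: [-180.0, -0.1, -171.2]
force: [-0.3, 0.4, -6.8]
gripper_width: 47.7
(67, 100.0, 1.4) [320. 196.]
(80, 100, 1.4) [320. 207.]
(0, 54, 8) [280. 137.]
(0, 146, 8) [361. 138.]
(190, 54, 8) [280. 303.]
(190, 146, 8) [360. 304.]
(-12, 156, 18) [371. 125.]
(190, 156, 8) [369. 304.]
```

View pics/w2.png

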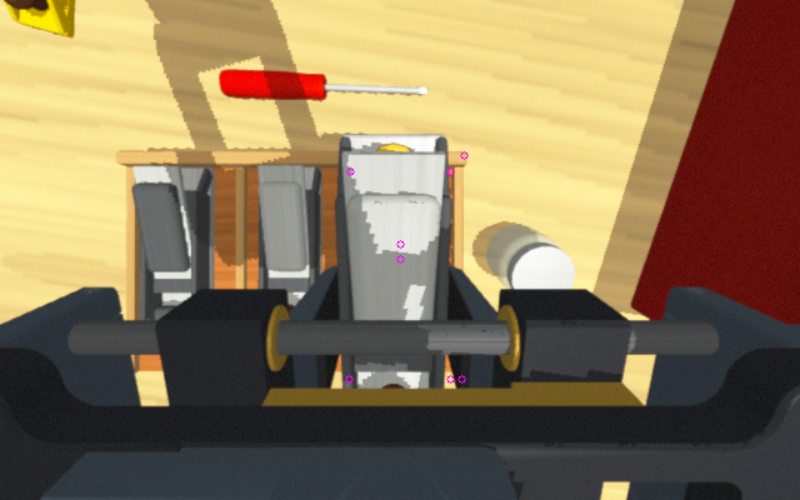

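```bash
python3 - <<'E'
from h import *
from workcell import env,camera_params
im=cv2.imread('pics/w2raw.png');p=camera_params('wrist')
print([tuple(im[r,180:195].mean(0).astype(int)) for r in range(114,142)])
print('row128..',[tuple(im[124:130,c].mean(0).astype(int)) for c in range(362,378)])
print('left',[tuple(im[124:130,c].mean(0).astype(int)) for c in range(88,102)])
R=rz(np.radians(8.67));o=np.array([598.9,145.9,0])
for q in [(-12,-60,18),(0,-60,18),(0,-60,0),(-12,-60,-10),(-12,-156,18),(-12,156,18)]:
  print(q,proj(R@ledge(q)[0]+o,p)[0].round(1))
# required motion
s=env.state();print(s['ee_pos'],s['ee_rot'])
Rn0=Rn.from_euler('xyz',s['ee_rot'],degrees=True).as_matrix()
Rt=R@S@np.diag([-1,1,-1])
n=R@S@[0,0,1];ux=R@S@[1,0,0]
print('rotvec/5',Rn.from_matrix(Rt@Rn0.T).as_rotvec(degrees=True)/5,'n',n/25,'ux',ux/25)
tag=R@ledge((80,100,0))[0]+o
for h in (60,20,0):
  print(h,tag+n*(h+11.6)+ux*4-0*ux,((tag+n*(h+11.6)+ux*4)-s['ee_pos'])/25)
E
```

```text
[(np.int64(143), np.int64(223), np.int64(246)), (np.int64(144), np.int64(224), np.int64(246)), (np.int64(144), np.int64(225), np.int64(247)), (np.int64(142), np.int64(221), np.int64(243)), (np.int64(128), np.int64(202), np.int64(230)), (np.int64(102), np.int64(162), np.int64(195)), (np.int64(99), np.int64(160), np.int64(196)), (np.int64(103), np.int64(178), np.int64(225)), (np.int64(114), np.int64(197), np.int64(240)), (np.int64(114), np.int64(197), np.int64(240)), (np.int64(115), np.int64(197), np.int64(239)), (np.int64(115), np.int64(196), np.int64(239)), (np.int64(115), np.int64(198), np.int64(239)), (np.int64(116), np.int64(199), np.int64(240)), (np.int64(117), np.int64(201), np.int64(241)), (np.int64(116), np.int64(199), np.int64(240)), (np.int64(105), np.int64(180), np.int64(227)), (np.int64(76), np.int64(131), np.int64(169)), (np.int64(64), np.int64(108), np.int64(140)), (np.int64(63), np.int64(107), np.int64(142)), (np.int64(69), np.int64(127), np.int64(182)), (np.int64(66), np.int64(126), np.int64(189)), (np.int64(60), np.int64(114), np.int64(168)), (np.int64(56), np.int64(1
[... 1562 characters left out ...]
195), np.int64(239)), (np.int64(116), np.int64(197), np.int64(240))]
(-12, -60, 18) [176.7 124.3]
(0, -60, 18) [176.7 135.1]
(0, -60, 0) [183.8 138.4]
(-12, -60, -10) [187.5 130.1]
(-12, -156, 18) [ 90.2 124.2]
(-12, 156, 18) [371.  124.6]
[546.28611144 232.11826368 231.38698309] [-1.79968310e+02 -4.54396903e-02 -1.71274927e+02]
rotvec/5 [ 0.46125886 -2.97353163 -0.01012417] n [-0.01023446 -0.00156061  0.03863703] ux [0.03819553 0.00582427 0.01035276]
60 [556.74503209 240.62788432 140.90108895] [ 0.41835683  0.34038483 -3.61943577]
20 [566.97949238 242.18849303 102.2640559 ] [ 0.82773524  0.40280917 -5.16491709]
0 [572.09672253 242.96879738  82.94553937] [ 1.03242444  0.43402135 -5.93765775]
```

```bash
python3 -m jog '0.2 -1 0 0.1 0.1 -0.6 0.3;0.3 -2 0 0.2 0.2 -1.4 0.3;0.46 -3 0 0.3 0.35 -2.4 0.3;0.46 -3 0 0.31 0.37 -3.2 0.3;0.46 -3 0 0.31 0.37 -3.6 0.3' 
python3 -m jog '0 0 0 0 0 0 0.3;0 0 0 0 0 0 0.3'
python3 - <<'E'
from h import *
from workcell import env,grab_frame,camera_params
s=env.state();print(s['ee_pos'],s['ee_rot'],s['force'])
p=camera_params('wrist');im=grab_frame('wrist')[:,:,::-1].copy()
R=rz(np.radians(8.67));o=np.array([598.9-4.33,145.9+1.87,0])
for q in [(0,54,8),(0,146,8),(-12,-60,18),(0,-60,18),(-12,156,18),(-12,-156,18),(0,-100,18),(0,46,8)]:
  u=proj(R@ledge(q)[0]+o,p)[0];print(q,u.round(1));cv2.circle(im,tuple(int(t) for t in u),2,(255,0,255),1)
w=cv2.resize(im[60:300],(800,300))
a=grab_frame('scene')[:,:,::-1][120:240,300:460];b=grab_frame('side')[:,:,::-1][90:210,240:400]
cv2.imwrite('pics/w3.png',np.vstack([w,np.hstack([cv2.resize(a,(400,300)),cv2.resize(b,(400,300))])]))
E
```

```text
time_s: 7.3
ee_pos: [553.2, 241.2, 140.3]
ee_rot: [-179.9, 15.0, -171.3]
force: [0.1, 1.1, -6.2]
gripper_width: 47.5
time_s: 7.55
ee_pos: [555.2, 242.7, 142.5]
ee_rot: [180.0, 15.3, -171.2]
force: [-0.7, 0.4, -5.6]
gripper_width: 47.6
[555.18247142 242.74587782 142.52733773] [ 179.98937544   15.27708033 -171.23790911] [-0.7300378   0.43396298 -5.59303307]
(0, 54, 8) [254.1  99.3]
(0, 146, 8) [375.7  99.6]
(-12, -60, 18) [90.3 80.4]
(0, -60, 18) [93.5 98.1]
(-12, 156, 18) [393.5  81.1]
(-12, -156, 18) [-45.   80.1]
(0, -100, 18) [38. 98.]
(0, 46, 8) [243.5  99.3]
```

View pics/w3.png

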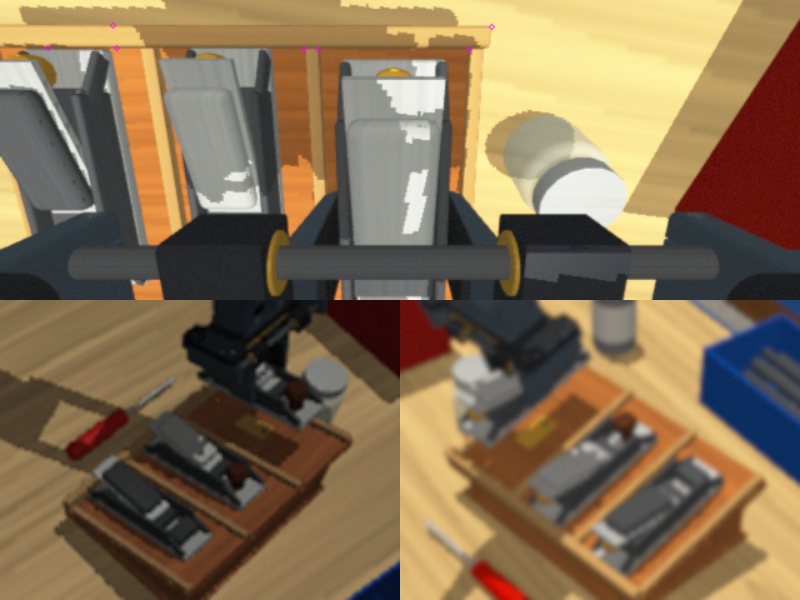

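The corrected rack pose lies on the seen ledge and strip corners (ledge at rows 26–48 of the crop, corner at 492,27). The plane is straight over the bay, so I'll go down square to the board.

```bash
python3 -m jog '0 0 0 0.15 0.02 -0.6 0.3;0 0 0 0.3 0.05 -1.2 0.3;0 0 0 0.45 0.07 -1.7 0.3;0 0 0 0.5 0.08 -1.9 0.3;0 0 0 0.5 0.08 -1.9 0.3' 
python3 -m jog '0 0 0 0.02 0 -0.08 0.3;0 0 0 0.04 0.01 -0.16 0.3;0 0 0 0.06 0.01 -0.24 0.3;0 0 0 0.06 0.01 -0.24 0.3'
```

```text
time_s: 8.32
ee_pos: [566.6, 244.7, 93.2]
ee_rot: [-180.0, 15.1, -171.2]
force: [-0.7, -0.1, -6.5]
gripper_width: 47.5
time_s: 8.82
ee_pos: [568.1, 245.0, 87.9]
ee_rot: [-180.0, 15.2, -171.2]
force: [0.6, 0.3, -7.0]
gripper_width: 47.9
```

```bash
python3 -m jog '0 0 0 0.01 0 -0.04 0.3;0 0 0 0.02 0 -0.08 0.3;0 0 0 0.03 0 -0.12 0.3;0 0 0 0.03 0 -0.12 0.3' ; python3 -m jog '0 0 0 0.01 0 -0.04 0.3;0 0 0 0.02 0 -0.08 0.3;0 0 0 0.02 0 -0.08 0.3'
```

```text
time_s: 9.32
ee_pos: [568.9, 245.0, 84.9]
ee_rot: [-180.0, 15.2, -171.2]
force: [-0.3, 0.8, -6.6]
gripper_width: 47.5
time_s: 9.7
ee_pos: [569.4, 245.1, 83.4]
ee_rot: [-180.0, 15.2, -171.2]
force: [-1.6, 0.8, -1.3]
gripper_width: 47.8
```

```bash
python3 -m jog '0 0 0 0.01 0 -0.03 0.3;0 0 0 -0.06 -0.01 -0.05 0.3;0 0 0 -0.12 -0.02 -0.06 0.3;0 0 0 -0.12 -0.02 -0.06 0.3' ; python3 -m jog '0 0 0 -0.05 -0.01 -0.015 0.3;0 0 0 -0.09 -0.015 -0.025 0.3;0 0 0 -0.09 -0.015 -0.025 0.3'
```

```text
time_s: 10.2
ee_pos: [569.0, 245.3, 83.6]
ee_rot: [180.0, 15.5, -171.1]
force: [2.4, -0.7, 7.1]
gripper_width: 47.4
time_s: 10.58
ee_pos: [567.2, 245.3, 83.2]
ee_rot: [179.9, 15.6, -171.2]
force: [2.2, -0.1, 6.3]
gripper_width: 47.9
```

```bash
python3 -m jog '0 0 0 -0.04 -0.01 -0.01 0.3;0 0 0 -0.08 -0.01 -0.02 0.3;0 0 0 -0.08 -0.01 -0.02 0.3;0 0 0 -0.08 -0.01 -0.02 0.3' ; python3 -m jog '0 0 0 -0.04 -0.01 -0.01 0.3;0 0 0 -0.08 -0.01 -0.02 0.3;0 0 0 -0.08 -0.01 -0.02 0.3;0 0 0 -0.08 -0.01 -0.02 0.3'
```

```text
time_s: 11.08
ee_pos: [565.2, 245.3, 82.7]
ee_rot: [179.9, 15.6, -171.2]
force: [2.2, 0.4, 5.7]
gripper_width: 47.7
time_s: 11.58
ee_pos: [563.2, 245.0, 82.2]
ee_rot: [179.9, 15.6, -171.2]
force: [3.7, 0.8, 7.1]
gripper_width: 47.9
```

```bash
python3 -m jog '0 0 0 -0.04 -0.01 -0.01 0.3;0 0 0 -0.08 -0.01 -0.02 0.3;0 0 0 -0.08 -0.01 -0.02 0.3;0 0 0 -0.08 -0.01 -0.02 0.3'; python3 - <<'E'
from workcell import grab_frame,camera_params
from h import *
p=camera_params('wrist');im=grab_frame('wrist')[:,:,::-1].copy()
R=rz(np.radians(8.67));o=np.array([598.9-4.33,145.9+1.87,0])
for q in [(0,76,0),(0,124,0),(0,76,18),(0,124,18)]: print(q,proj(R@ledge(q)[0]+o,p)[0].round(1))
cv2.imwrite('pics/w4.png',cv2.resize(im[:240],(800,300)))
E
```

```text
time_s: 12.08
ee_pos: [562.6, 244.9, 82.3]
ee_rot: [179.9, 15.8, -171.2]
force: [5.2, 0.1, 5.5]
gripper_width: 47.8
(0, 76, 0) [272.8 108.5]
(0, 124, 0) [354.1 108.8]
(0, 76, 18) [268.4 107.8]
(0, 124, 18) [358.6 108.1]
```

View pics/w4.png

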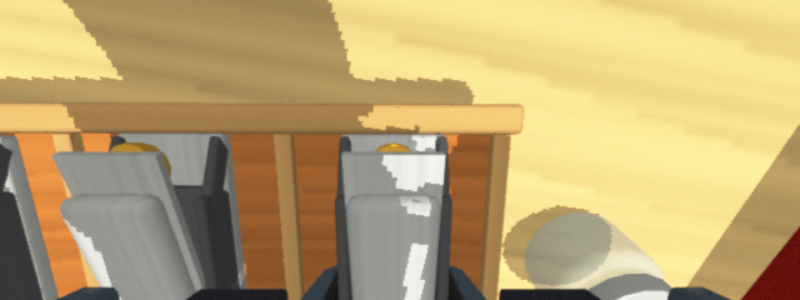

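The heel stands at the ledge (edge at row 133) and the sides (340–447) are centred between the strips (297–490). I'll take off the preload, let go and back off square to the board.

```bash
python3 -m jog '0 0 0 0.06 0.01 0.03 0.3;0 0 0 0.06 0.01 0.03 0.3;0 0 0 0.06 0.01 0.03 0.55;0 0 0 0.06 0.01 0.03 0.75;0 0 0 0.06 0.01 0.03 0.75' 5; python3 -m jog '0 0 0 0 0 0 0.75;0 0 0 0 0 0 0.75;0 0 0 -0.2 -0.03 0.8 0.75;0 0 0 -0.5 -0.08 1.9 0.75;0 0 0 -0.8 -0.12 3 0.75'
python3 -m jog '0 0 0 -0.6 -0.08 2.2 0.75;0 0 0 -0.9 -0.12 3.3 0.75;0 0 0 -0.9 -0.12 3.3 0.75;0 0 0 -0.9 -0.12 3.3 0.75'
python3 - <<'E'
from workcell import grab_frame,camera_params,env
from h import *
p=camera_params('wrist');im=grab_frame('wrist')[:,:,::-1].copy()
R=rz(np.radians(8.67));o=np.array([598.9-4.33,145.9+1.87,0])
for q in [(0,76,0),(0,124,0),(160,76,0),(160,124,0),(136,100,44)]:
  u=proj(R@ledge(q)[0]+o,p)[0];cv2.circle(im,tuple(int(t) for t in u),2,(255,0,255),1)
a=grab_frame('scene')[:,:,::-1][120:240,300:460];b=grab_frame('side')[:,:,::-1][90:210,240:400]
cv2.imwrite('pics/w5.png',np.vstack([cv2.resize(im[60:300],(800,300)),np.hstack([cv2.resize(a,(400,300)),cv2.resize(b,(400,300))])]))
E
```

```text
time_s: 12.75
ee_pos: [558.7, 243.3, 79.3]
ee_rot: [-179.9, 15.1, -171.2]
force: [0.2, 0.9, -0.1]
gripper_width: 66.8
time_s: 13.38
ee_pos: [539.3, 240.5, 155.7]
ee_rot: [-180.0, 15.1, -171.2]
force: [-1.2, 0.3, -0.3]
gripper_width: 68.2
time_s: 13.88
ee_pos: [516.6, 237.4, 236.3]
ee_rot: [-179.9, 15.1, -171.2]
force: [-0.8, 0.1, 0.3]
gripper_width: 68.0
```

View pics/w5.png

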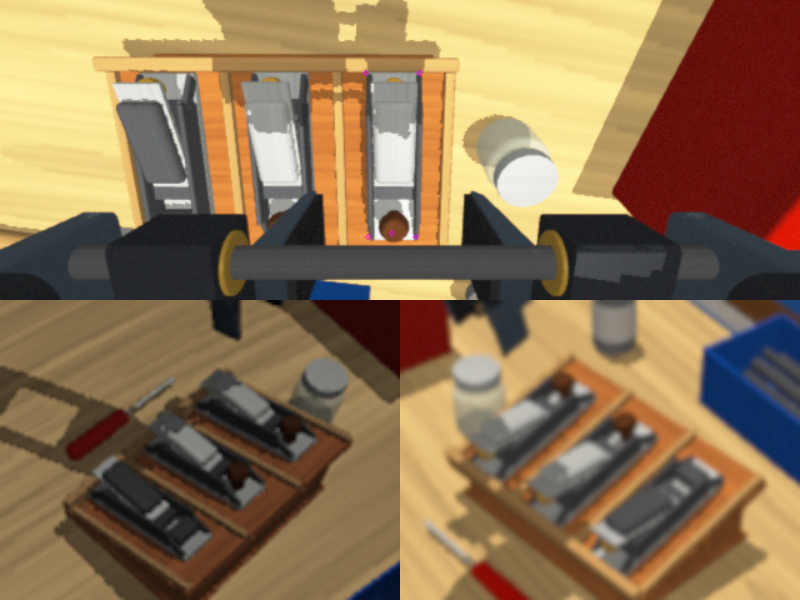

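The plane lies flat in the tally's bay: its corners coincide with the projected marks, and its heel is at the ledge. The gripper is clear, and the other planes, the jar and the screwdriver have not visibly moved.

```bash
python3 -c "
from workcell import env
print(env.job_done(),env.state()['time_s'])"
```

```text
the job is handed in; nothing more can be done
the job is handed in; nothing more can be done
```

The block plane is in the empty bay with the tally, and I handed the job in at about 14 s of the 42 s allowed; no verdict is given.

**What I did:** I gripped the plane across its cheeks at 45 N and carried it over the rack. I tilted it to the 15° board, set it down until the force showed contact, and slid it about 6 mm down to the ledge. Then I let go and backed off square to the board.

**Last checks:** In the wrist view the plane's corners and knob match the expected pose in the bay to within about a pixel (1–2 mm). It lies straight and centred between the strips, with its heel at the ledge and knob up the slope. The gripper was clear, with about zero tool force. The other two planes, the jar and the screwdriver looked unmoved. The sanding block was outside the last pictures; the fingers stayed well clear of it during the grasp.

**What disagreed:** My first estimate of the rack's position from the scene and side cameras was about 4 to 5 mm off the wrist view. I used the wrist view, and the contact with the ledge agreed with it.

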